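Snap the red-capped sample tube into the tube rocker and start it

TASK

Take the red-capped sample tube from the grey stand and press it down into the two blue spring clips of the tube rocker until both clips have snapped round it and it lies level on its seats, about midway along, with its cap at the end marked with the yellow stripe. Then push the green-knobbed start lever all the way over, away from the yellow-striped end. Do not drop the tube onto the clips, leave the blue-capped tube in the stand and do not disturb the bottle, the cup or the timer.

Things in the scene. Friction and masses are not known exactly. Their poses are not given: they have to be found in the camera images.
- red_tube_center (a point): Mid-point, on the axis, of the loose tube to load: white, rigid, round-ended, 150 mm long, 25 mm diameter, about 60 g, with a red cap 29 mm in diameter over its last 22 mm. It starts lying level in either row of the stand, axis 55 mm above the worktop. Its x axis runs along the tube from cap to round end; it may have rolled about it, so y and z mean nothing.
- red_tube_cap (a point): Point on the axis of the red-capped tube inside its cap, 64 mm from red_tube_center on the cap's side.
- blue_tube_center (a point): The same point of a second, equal tube with a blue cap, which lies in the other row of the stand and must stay there.
- stand: Grey tube stand, fixed; origin at the centre of its underside. Base plate 106 x 136 x 8 mm. Rows along its x axis at y = -45 and +45 mm: each tube lies in two open V cradles, 8 mm thick, at x = -45 and +45 mm, free between them, with 47 mm from its axis down to the plate. Caps lie at the -x end. Tubes lift straight up.
- rocker_seat (a point): Where the middle of the tube must finally be: on the axis of a seated tube, midway between the two clips, 80 mm above the worktop (35 mm above the tray). x points along the seated tube, away from the yellow-striped end, so from the tube's cap to its round end; y to the left of that; z up.
- clip_cap (a point): Middle of the blue spring clip nearer the yellow stripe, on the axis of a seated tube, 36 mm from rocker_seat toward -x. The clip is 12 mm long in x; 60 mm between the two clips is free for fingers. Its two slippery sprung jaws flare upward: tips 21 mm above this point, about 31 mm apart; lips 10 mm above it, 18 mm apart.
- clip_tail (a point): Middle of the other, equal clip, 36 mm from rocker_seat toward +x. Pressed straight down, centred within about 3 mm, the tube spreads the jaws of both clips (about 8 to 15 N in all) and they snap shut over it as it reaches the seats. Lifting it out again takes about as much.
- start_lever (a joint): Start lever of the rocker, rad: 0 = off, leaning 0.5 rad toward the yellow-striped end (-x of rocker_seat); 1.0 = fully on, leaning 0.5 rad the other way. It starts at 0 to 0.2. It stays where it is left and moves with 1 to 3 N at the knob.
- start_lever_tip (a point): Centre of the lever's green ball knob, 26 mm in diameter, 50 mm from the lever's pivot. The pivot lies at x = +15, y = +100, z = -44 mm from rocker_seat, in its axes, and turns about that y. The grey block under the lever and its pivot drum (30 mm wide) reach up to 31 mm below rocker_seat.
- saline_bottle_mid (a point): Half-way up a loose white squeeze bottle with a light blue cap, 46 mm in diameter, 128 mm tall, standing on the worktop right of the rocker. Leave it alone.
- cup_mid (a point): Half-way up a loose white cup with an orange lid, 68 mm in diameter, 72 mm tall, standing left of the stand. Leave it alone.
- timer_mid (a point): Middle of a loose flat white timer with three buttons, 64 x 70 x 19 mm, lying on the worktop at the right. Leave it alone.
- rocker: White tube rocker, fixed; origin at the centre of its underside, on the worktop. Its axes are those of rocker_seat. Housing 104 x 112 mm (x, y), over it a level aluminium tray 120 x 70 mm, its top 45 mm above the worktop, with a yellow stripe across its -x end. The control box with the start lever adjoins it at the left (+y), up to y = 132 mm.

How it is judged:
By the outcome, as a careful person would: the job done as asked, in the order asked, and still so for the second after the job is handed in, with the robot touching nothing.
It also fails if it takes over 48 s, if anything falls off the work surface, if the arm or the gripper's body presses on something with over 40 N, if the wrist force passes 120 N, or if a joint passes its speed limit or range.

ROBOT

A 7-joint arm with a two-finger parallel gripper is mounted at the origin on a cart in front of the work surface, level with it; the furniture and walls round the work are solid. World frame = base frame: x ahead of the robot, y to its left, z up, the work surface at z = 0. Lengths are in m, angles in rad, forces in N, time in s.
With the tool pointing down it reaches from about 0.425 to 1.025 m from the base axis. Payload 3.6 kg.
Tool frame: the origin (TCP) lies midway between the tips of the shut fingers; the grasp point (between the pads) lies 19 mm behind it; z points along the fingers, y is the line along which they close (so a half turn about z gives the same grasp; the last joint's range is limited). The gripper opens to 85 mm and grips with 20 to 120 N. Pads are 22 mm wide; open, the fingers measure 114 mm over their backs; the gripper's body (76 mm by 85 mm) begins 54 mm behind the grasp point. The pads swing forward as they close: fully open they stand 13 mm farther back than shut.
Start: joints at [-1.403, 0.591, 0.048, 1.609, -0.033, 0.943, -0.034], TCP at [0.188, 0.7, 0.231] pointing down, gripper open.
Joint ranges: [-2.69, 2.69], [-0.47, 2.24], [-1.27, 1.36], [0.19, 2.51], [-1.53, 4.68], [0.08, 2.07], [-3.09, 3.09]. Speed limits (rad/s): [2.57, 2.57, 3.14, 3.14, 3.14, 3.14, 3.14].

INTERFACE

Orientations are given as [roll, pitch, yaw] about the fixed x, y, z axes, in that order (R = Rz(yaw) Ry(pitch) Rx(roll)).
In Python, from station import r gives the robot as it stands.
- The arm moves only by the shell command python3 -m creep 'ROWS' [OPENING] [FORCE]. ROWS is JSON, a list of rows, each an object of numbers: "x", "y", "z": the shift along the tool's x, y, z in m; "wx", "wy", "wz": the turn, a rotation vector about the tool's x, y, z in rad. In form: [{"x": .., "y": .., "z": .., "wx": .., "wy": .., "wz": ..}, ...]. A call has 1 to 12 rows; each row shifts and turns the commanded pose from where the row before left it, along the tool's axes as they then stand; what a row does not reach is not made up. A row lasts 1/10 s, in which the tool goes at most 50 mm and 8.59 degrees, less where a joint would pass 70% of its speed; a pose out of reach is approached as far as the arm can. A call with a gripper value outside its range is refused whole. OPENING is the gripper's target within -1 to 1 (shut at 1, half-way at 0, fully open at -1), set as the call begins (- or left out, the last holds). The fingers move at their own pace and stop on an object; FORCE is the grip in N (left out, the last holds). Time passes only in rows, so rows that do not move let the fingers close. It gives the time, the measured TCP pose, the force, the opening and the grip force at its end, in the units of the state.
- r.observe(): the state, without advancing time (a new reading comes with each control period).
- r.camera(name): name is "side" or "top" or "wrist"; returns a dict with "img" (480x640x3 uint8, red, green, blue), "vertical_fov" (degrees; the focal length in pixels is half the picture's height over the tangent of half this angle, whatever the lens; pixels are square), "cx", "cy" (the principal point, pixels), "extrinsics" (4x4, takes a point from world to camera coordinates). Camera axes: x right, y down, z forward; pixel columns grow to the right and rows downward; lengths in m; the calibration is good to about 2 mm. A picture is of the moment at which its call begins. There is no depth.
- r.job_done(): hands the job in; it is judged then, once.
The state is a dict: "clock": time; "joint_pos": joint angles; "dq": joint speeds; "joint_efforts": joint torques, N m; "tool_pos": TCP position; "eef_rot": TCP orientation; "ft_force": force on the tool from outside, world axes, zero at the start; "moment": the same for the moment, N m; "grip_width": opening from 0.0 (shut) to 1.0 (fully open); "finger_force": force on a finger pad.
Only numpy, scipy, OpenCV 4.12 (cv2) and the standard library are available. Lean on these libraries where they do the work, as an engineer would, in place of code of your own. Each camera call takes 0.05 s, during which the arm holds its last target. There are 200 camera calls.

## Working session

There is one attempt and no reset: what is moved stays moved. The work goes in short steps, Python scripts to look and compute and a shell command to move; the robot and the scene stay as the last step left them, time stands still between calls to the robot, and variables do not carry over. Pictures are saved under pics/ and viewed, at most 13 in all, crops included, and the job is handed in when it is done.

```bash
mkdir -p pics; ls; python3 - <<'E'
from station import r
import cv2,numpy as np
s=r.observe();print({k:np.round(v,3).tolist() for k,v in s.items()})
for n in("top","side"):
    c=r.camera(n);cv2.imwrite(f"pics/{n}0.png",c["img"][:,:,::-1])
    np.savez(f"{n}0.npz",**c);print(n,c["vertical_fov"],c["cx"],c["cy"],np.round(c["extrinsics"],4).tolist())
E
```

```text
pics
{'clock': 0.0, 'joint_pos': [-1.402, 0.592, 0.048, 1.61, -0.033, 0.943, -0.034], 'dq': [0.0, 0.0, 0.001, -0.0, 0.001, 0.0, 0.002], 'joint_efforts': [-0.0, -54.868, 1.546, -19.813, 0.009, 0.009, 0.0], 'tool_pos': [0.187, 0.699, 0.23], 'eef_rot': [-3.139, 0.0, 2.88], 'ft_force': [0.237, -0.403, -0.082], 'moment': [0.009, -0.004, -0.052], 'finger_force': 0.0, 'grip_width': 1.001}
top 51.450797201034604 319.10024570463634 234.93341307690292 [[0.0078, -0.9999, 0.0063, 0.0494], [-0.9853, -0.0087, -0.1708, 0.5109], [0.1709, -0.0049, -0.9853, 1.3727], [0.0, 0.0, 0.0, 1.0]]
side 53.53363817964297 313.925735135475 238.36119100714242 [[0.9973, -0.0722, 0.0132, -0.4724], [-0.0142, -0.3675, -0.9299, 0.0833], [0.072, 0.9272, -0.3675, 1.3321], [0.0, 0.0, 0.0, 1.0]]
```

View pics/top0.png

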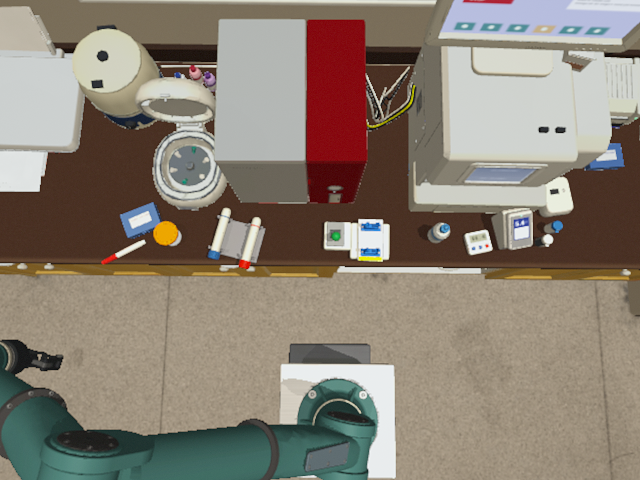

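View pics/side0.png

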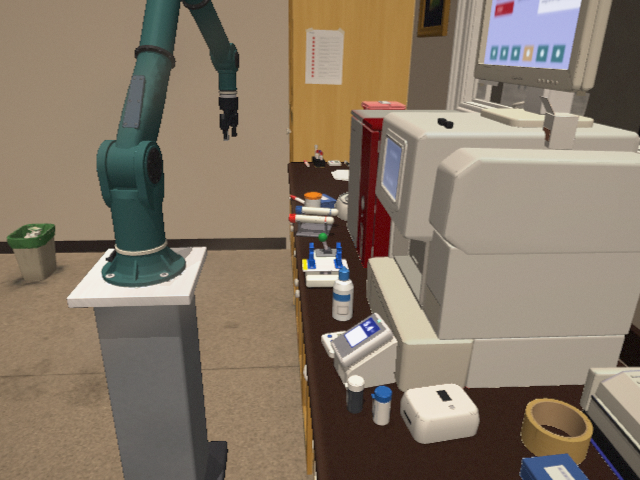

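The top view shows the stand near (237,240), with the red cap at (244,264) and the blue cap at (215,253). The rocker is at (370,240), with its yellow stripe on the robot's side, and the green knob is at (336,236). I'll enlarge this area.

```bash
python3 - <<'E'
import cv2
i=cv2.imread("pics/top0.png")
a=cv2.resize(i[200:275,200:300],None,fx=8,fy=8,interpolation=cv2.INTER_CUBIC)[:290*2]
b=cv2.resize(i[210:270,315:395],None,fx=8,fy=8,interpolation=cv2.INTER_CUBIC)
cv2.imwrite("pics/a.png",a);cv2.imwrite("pics/b.png",b)
E
```

```text
(no output)
```

View pics/a.png

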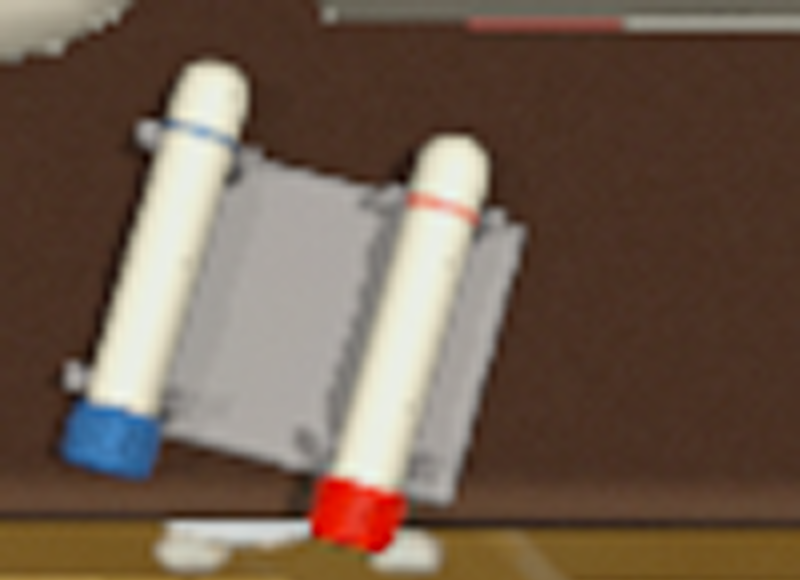

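View pics/b.png

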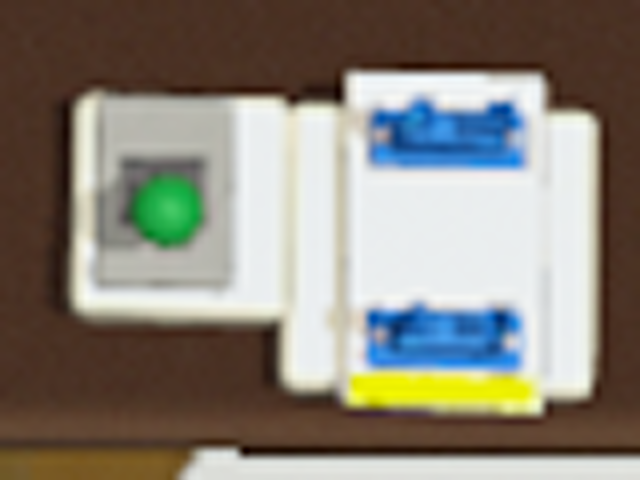

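The crops show the red tube's round tip at (454,135) and its cap end at (349,543). The tray corners are (346,72), (546,73), (544,411) and (344,406), and the knob centre is (168,210). The stripe is on the robot's side.

```bash
cat > h.py <<'E'
import numpy as np
def ray(c,u,v,z):
    E=c["extrinsics"];f=240/np.tan(np.radians(c["vertical_fov"])/2)
    R,t=E[:3,:3],E[:3,3];o=-R.T@t
    d=R.T@np.array([(u-c["cx"])/f,(v-c["cy"])/f,1]);return o+d*(z-o[2])/d[2]
def proj(c,p):
    E=c["extrinsics"];f=240/np.tan(np.radians(c["vertical_fov"])/2)
    q=E[:3,:3]@p+E[:3,3];return q[:2]/q[2]*f+[c["cx"],c["cy"]]
E
python3 - <<'E'
from h import *
c=dict(np.load("top0.npz"))
def A(x,y,z,ox=200,oy=200):return ray(c,ox+(x+.5)/8-.5,oy+(y+.5)/8-.5,z)
t=A(454,135,.055);k=A(349,543,.055);d=t-k
print("tube",t,k,np.linalg.norm(d),"mid",(t+k)/2,"yaw",np.arctan2(d[1],d[0]))
P=[A(*p,.045,315,210) for p in((346,72),(546,73),(544,411),(344,406))]
print(np.round(P,4)); P=np.array(P);print("ctr",P.mean(0))
e=(P[0]+P[1]-P[2]-P[3])/2;print(np.linalg.norm(e),np.arctan2(e[1],e[0]));e=P[0]-P[1];print(np.linalg.norm(e),np.arctan2(-e[0],e[1]))
e=P[3]-P[2];print(np.linalg.norm(e),np.arctan2(-e[0],e[1]))
for z in(.07,.085):print("knob",A(168,210,z,315,210))
E
```

```text
tube [0.56024488 0.23222453 0.055     ] [0.41477454 0.26451756 0.055     ] 0.14901161024935894 mid [0.48750971 0.24837105 0.055     ] yaw -0.21844807657923496
[[ 0.5588 -0.0567  0.045 ]
 [ 0.5591 -0.1282  0.045 ]
 [ 0.4375 -0.1258  0.045 ]
 [ 0.4387 -0.0553  0.045 ]]
ctr [ 0.49851779 -0.0914726   0.045     ]
0.120838158979792 -0.01566587004033636
0.07152602892869607 0.003973790723232733
0.07048369292193443 -0.016609818243709593
knob [0.5038892  0.00782401 0.07      ]
knob [0.50131077 0.00840183 0.085     ]
```

```bash
python3 -m creep '[{"x":-0.034,"y":-0.03},{"x":-0.034,"y":-0.03},{"x":-0.034,"y":-0.03},{"x":-0.034,"y":-0.03},{"x":-0.034,"y":-0.03},{"x":-0.034,"y":-0.03},{"x":-0.034,"y":-0.03},{"x":-0.034,"y":-0.03},{"x":-0.034,"y":-0.03},{"x":-0.034,"y":-0.03},{"x":-0.034,"y":-0.03},{"x":-0.034,"y":-0.03}]' -1 40
python3 -m creep '[{},{},{}]'
python3 - <<'E'
from station import r
import cv2,numpy as np
s=r.observe();print(s["clock"],s["tool_pos"],s["eef_rot"],np.round(s["joint_pos"],3))
c=r.camera("wrist");cv2.imwrite("pics/w1.png",c["img"][:,:,::-1]);np.savez("w1.npz",**c)
E
```

```text
0.1 [0.18742476 0.69956753 0.2302629 ] [-3.13955662e+00  1.23785814e-04  2.87989005e+00] [-1.403  0.592  0.048  1.61  -0.033  0.943 -0.034]invalid input
invalid input
```

View pics/w1.png

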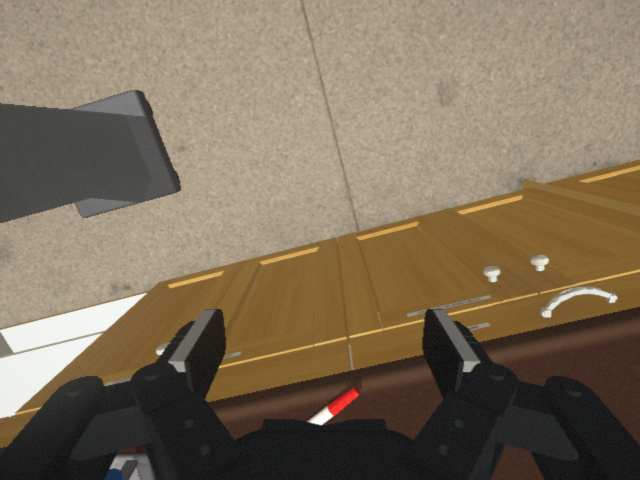

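The arm didn't move: the rows were rejected, probably because each one needs every key. The wrist view shows only the counter edge and the decoy pen.

```bash
R='' ; python3 -m creep '[{"x":-0.034,"y":-0.03,"z":0,"wx":0,"wy":0,"wz":0},{"x":-0.034,"y":-0.03,"z":0,"wx":0,"wy":0,"wz":0},{"x":-0.034,"y":-0.03,"z":0,"wx":0,"wy":0,"wz":0},{"x":-0.034,"y":-0.03,"z":0,"wx":0,"wy":0,"wz":0},{"x":-0.034,"y":-0.03,"z":0,"wx":0,"wy":0,"wz":0},{"x":-0.034,"y":-0.03,"z":0,"wx":0,"wy":0,"wz":0},{"x":-0.034,"y":-0.03,"z":0,"wx":0,"wy":0,"wz":0},{"x":-0.034,"y":-0.03,"z":0,"wx":0,"wy":0,"wz":0},{"x":-0.034,"y":-0.03,"z":0,"wx":0,"wy":0,"wz":0},{"x":-0.034,"y":-0.03,"z":0,"wx":0,"wy":0,"wz":0},{"x":-0.034,"y":-0.03,"z":0,"wx":0,"wy":0,"wz":0},{"x":-0.034,"y":-0.03,"z":0,"wx":0,"wy":0,"wz":0}]' -1 40
echo ---; python3 -m creep '[{"x":0,"y":0,"z":0,"wx":0,"wy":0,"wz":0},{"x":0,"y":0,"z":0,"wx":0,"wy":0,"wz":0}]'
```

```text
clock: 1.35
tool_pos: [0.4892, 0.2453, 0.2313]
eef_rot: [-3.142, -0.0, 2.88]
ft_force: [0.8, 0.1, 0.8]
grip_width: 1.0
finger_force: 0.0
---
clock: 1.55
tool_pos: [0.4892, 0.2455, 0.2312]
eef_rot: [-3.141, -0.0, 2.876]
ft_force: [-0.4, 1.3, 0.7]
grip_width: 0.999
finger_force: 0.0
```

```bash
python3 - <<'E'
from station import r
from h import *
import cv2
c=r.camera("wrist");cv2.imwrite("pics/w2.png",c["img"][:,:,::-1]);np.savez("w2.npz",**c)
d=np.array([np.cos(-.218),np.sin(-.218),0]);m=np.array([.4875,.2484,.055])
for a in(-.075,-.053,0,.075):print(a,proj(c,m+a*d))
E
```

```text
-0.075 [322.6766573  135.15172988]
-0.053 [323.85829478 160.7042792 ]
0 [326.5021177  217.87614135]
0.075 [329.81865128 289.59516568]
```

View pics/w2.png

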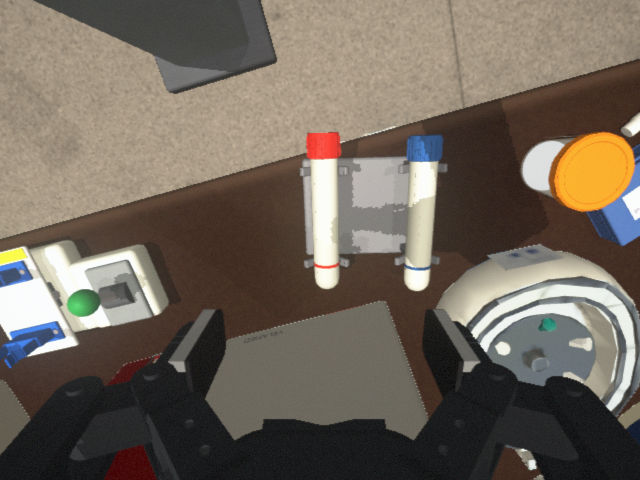

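The prediction matches the wrist view to about 2 px: cap end at (323,133), tip at (327,290), so the axis is about 1.5 mm to the left. Descending now.

```bash
python3 -m creep '[{"x":0.002,"y":0.001,"z":0.03,"wx":0,"wy":0,"wz":-0.02},{"x":0,"y":0,"z":0.035,"wx":0,"wy":0,"wz":-0.02},{"x":0,"y":0,"z":0.035,"wx":0,"wy":0,"wz":0},{"x":0,"y":0,"z":0.035,"wx":0,"wy":0,"wz":0},{"x":0,"y":0,"z":0.025,"wx":0,"wy":0,"wz":0},{"x":0,"y":0,"z":0.02,"wx":0,"wy":0,"wz":0},{"x":0,"y":0,"z":0.015,"wx":0,"wy":0,"wz":0},{"x":0,"y":0,"z":0,"wx":0,"wy":0,"wz":0},{"x":0,"y":0,"z":0,"wx":0,"wy":0,"wz":0}]'
echo ---; python3 -m creep '[{"x":0,"y":0,"z":0,"wx":0,"wy":0,"wz":0},{"x":0,"y":0,"z":0,"wx":0,"wy":0,"wz":0},{"x":0,"y":0,"z":0,"wx":0,"wy":0,"wz":0},{"x":0,"y":0,"z":0,"wx":0,"wy":0,"wz":0},{"x":0,"y":0,"z":0,"wx":0,"wy":0,"wz":0},{"x":0,"y":0,"z":0,"wx":0,"wy":0,"wz":0},{"x":0,"y":0,"z":0,"wx":0,"wy":0,"wz":0},{"x":0,"y":0,"z":0,"wx":0,"wy":0,"wz":0},{"x":0,"y":0,"z":0,"wx":0,"wy":0,"wz":0},{"x":0,"y":0,"z":0,"wx":0,"wy":0,"wz":0}]' 1 60
```

```text
clock: 2.5
tool_pos: [0.4867, 0.2495, 0.0365]
eef_rot: [3.141, -0.0, 2.921]
ft_force: [0.5, -0.7, -0.0]
grip_width: 0.999
finger_force: 0.0
---
clock: 3.5
tool_pos: [0.4869, 0.2473, 0.037]
eef_rot: [-3.141, -0.0, 2.918]
ft_force: [-0.9, -2.2, 6.3]
grip_width: 0.273
finger_force: 58.3
```

```bash
python3 -m creep '[{"x":0,"y":0,"z":-0.02,"wx":0,"wy":0,"wz":0},{"x":0,"y":0,"z":-0.035,"wx":0,"wy":0,"wz":0},{"x":0,"y":0,"z":-0.04,"wx":0,"wy":0,"wz":0},{"x":0,"y":0,"z":-0.035,"wx":0,"wy":0,"wz":-0.07},{"x":0,"y":0,"z":0,"wx":0,"wy":0,"wz":-0.07},{"x":0,"y":0,"z":0,"wx":0,"wy":0,"wz":-0.07},{"x":-0.003,"y":-0.04,"z":0,"wx":0,"wy":0,"wz":0},{"x":-0.003,"y":-0.045,"z":0,"wx":0,"wy":0,"wz":0},{"x":-0.003,"y":-0.045,"z":0,"wx":0,"wy":0,"wz":0},{"x":-0.003,"y":-0.045,"z":0,"wx":0,"wy":0,"wz":0},{"x":-0.002,"y":-0.04,"z":0,"wx":0,"wy":0,"wz":0},{"x":0,"y":0,"z":0,"wx":0,"wy":0,"wz":0}]'
python3 - <<'E'
from station import r
from h import *
import cv2
c=r.camera("wrist");cv2.imwrite("pics/w3.png",c["img"][:,:,::-1]);np.savez("w3.npz",**c)
s=r.observe();print(s["tool_pos"],s["eef_rot"],s["dq"].round(3) if hasattr(s["dq"],"round") else s["dq"])
m=np.array([.4985,-.0915,.08])
for p in((-.06,.035,-.035),(-.06,-.035,-.035),(.06,.035,-.035),(.06,-.035,-.035),(-.036,0,0),(.036,0,0)):
  a=-.012;x,y,z=p;print(p,proj(c,m+np.array([x*np.cos(a)-y*np.sin(a),x*np.sin(a)+y*np.cos(a),z])))
E
```

```text
clock: 4.7
tool_pos: [0.4976, 0.0258, 0.1664]
eef_rot: [-3.138, -0.001, 3.119]
ft_force: [0.2, 0.9, -0.6]
grip_width: 0.273
finger_force: 58.9
[0.49792452 0.02942213 0.1663601 ] [-3.14017659e+00 -3.93168892e-04  3.12241421e+00] [-0.054  0.006 -0.06  -0.014 -0.017 -0.007 -0.01 ]
(-0.06, 0.035, -0.035) [213.99462617 164.62343387]
(-0.06, -0.035, -0.035) [121.0938692  165.65080835]
(0.06, 0.035, -0.035) [229.37041178 307.50992576]
(0.06, -0.035, -0.035) [148.13613    308.18550773]
(-0.036, 0, 0) [150.3974677  206.14742112]
(0.036, 0, 0) [166.65979427 301.84837104]
```

View pics/w3.png

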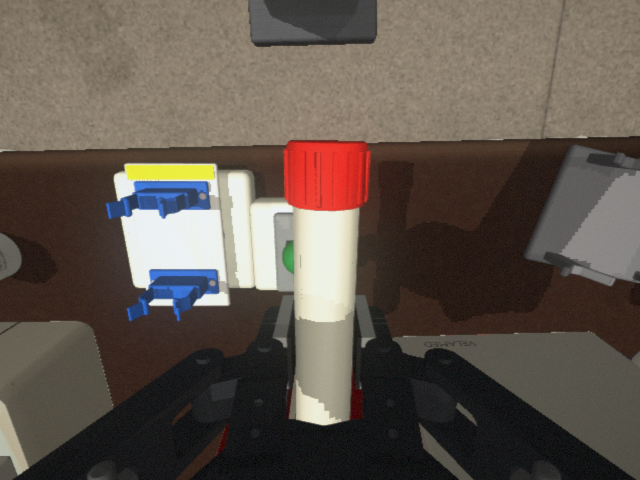

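```bash
python3 - <<'E'
import cv2
i=cv2.imread("pics/w3.png")
cv2.imwrite("pics/w3c.png",cv2.resize(i[155:323,95:265],None,fx=3.5,fy=3.5,interpolation=cv2.INTER_CUBIC))
E
```

```text
(no output)
```

View pics/w3c.png

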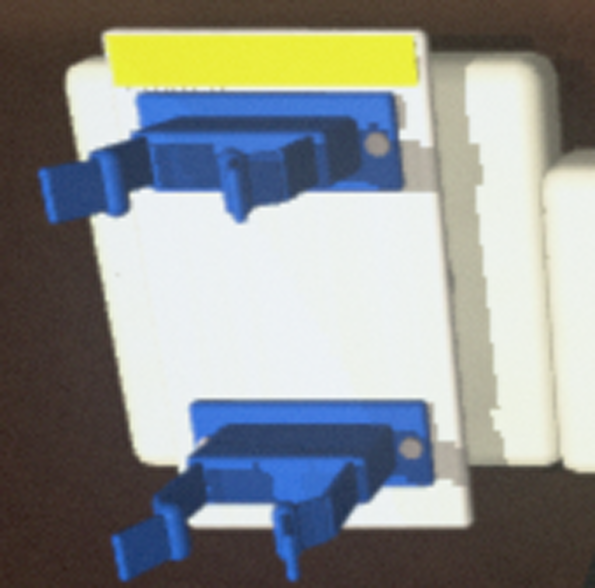

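The crop shows the tray corners at (104,31), (427,31), (471,526) and about (187,526).

```bash
python3 - <<'E'
from h import *
from station import r
c=dict(np.load("w3.npz"))
P=np.array([ray(c,95+(u+.5)/3.5-.5,155+(v+.5)/3.5-.5,.045) for u,v in((104,31),(427,31),(471,526),(187,526))])
print(P.round(4),P.mean(0))
e=(P[2]+P[3]-P[0]-P[1])/2;print(np.linalg.norm(e),np.arctan2(e[1],e[0]));e=(P[1]+P[2]-P[0]-P[3])/2;print(np.linalg.norm(e),np.arctan2(-e[0],e[1]))
# held tube: cap end px (327,143 top rim)/(cols 284-371), body cols at rows 215: 294-359, at 320: 296-357
z=r.observe()["tool_pos"][2]+.018
for u,v in((326.5,215),(326.5,320)):print(ray(c,u,v,z))
print(r.observe()["tool_pos"],r.observe()["eef_rot"])
E
```

```text
[[ 0.4366 -0.123   0.045 ]
 [ 0.4381 -0.0537  0.045 ]
 [ 0.5564 -0.0571  0.045 ]
 [ 0.555  -0.1267  0.045 ]] [ 0.49652976 -0.09012182  0.045     ]
0.11839728841069824 -0.029986566660060266
0.069477138473951 -0.02205882530006893
[0.44680591 0.02789404 0.1843601 ]
[0.49085439 0.02698823 0.1843601 ]
[0.49792452 0.02942213 0.1663601 ] [-3.14017659e+00 -3.93168892e-04  3.12241421e+00]
```

```bash
python3 -m creep '[{"x":0,"y":-0.03,"z":0,"wx":0,"wy":0,"wz":0},{"x":0,"y":-0.04,"z":0.01,"wx":0,"wy":0,"wz":0},{"x":0,"y":-0.03,"z":0.01,"wx":0,"wy":0,"wz":0},{"x":0,"y":-0.018,"z":0.006,"wx":0,"wy":0,"wz":0},{"x":0,"y":0,"z":0,"wx":0,"wy":0,"wz":0},{"x":0,"y":0,"z":0,"wx":0,"wy":0,"wz":0},{"x":0,"y":0,"z":0,"wx":0,"wy":0,"wz":0},{"x":0,"y":0,"z":0,"wx":0,"wy":0,"wz":0}]'
python3 - <<'E'
from station import r
import cv2
s=r.observe();print(s["tool_pos"],s["eef_rot"])
c=r.camera("side");cv2.imwrite("pics/s4.png",cv2.resize(c["img"][200:300,270:390,::-1],None,fx=5,fy=5,interpolation=cv2.INTER_CUBIC))
E
```

```text
clock: 5.55
tool_pos: [0.4975, -0.0828, 0.1406]
eef_rot: [3.141, 0.001, 3.133]
ft_force: [0.6, -0.3, -1.1]
grip_width: 0.275
finger_force: 59.0
[ 0.49747904 -0.08277627  0.1406462 ] [3.14085210e+00 8.02525075e-04 3.13285191e+00]
```

```bash
python3 -m creep '[{"x":0,"y":-0.008,"z":0,"wx":0,"wy":0,"wz":0.01},{"x":0,"y":0,"z":0.02,"wx":0,"wy":0,"wz":0},{"x":0,"y":0,"z":0.018,"wx":0,"wy":0,"wz":0},{"x":0,"y":0,"z":0,"wx":0,"wy":0,"wz":0},{"x":0,"y":0,"z":0,"wx":0,"wy":0,"wz":0},{"x":0,"y":0,"z":0,"wx":0,"wy":0,"wz":0}]'
python3 - <<'E'
from station import r
from h import *
import cv2
s=r.observe();print(s["tool_pos"],s["eef_rot"])
c=r.camera("wrist");np.savez("w5.npz",**c);cv2.imwrite("pics/w5.png",c["img"][:,:,::-1])
E
```

```text
clock: 6.2
tool_pos: [0.4975, -0.0929, 0.1031]
eef_rot: [-3.141, 0.001, 3.12]
ft_force: [0.2, -0.6, -0.7]
grip_width: 0.274
finger_force: 59.0
[ 0.49752735 -0.09288489  0.10305581] [-3.14140233e+00  1.42278296e-03  3.11963063e+00]
```

View pics/w5.png

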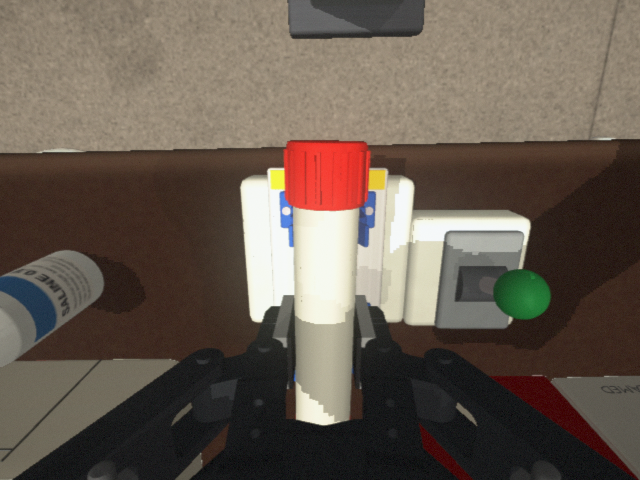

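```bash
python3 - <<'E'
from h import *
c=dict(np.load("w5.npz"));print(c["cx"])
for u,v in((326,215),(326,280)):print("tube",ray(c,u,v,.121))
for u,v in((269.5,172),(387,172)):print("tray",ray(c,u,v,.045))
for u,v in((286,211),(370,211)):print("screws",ray(c,u,v,.05))
print("knob",ray(c,522,294,.085))
E
```

```text
323.70454363603443
tube [ 0.44661574 -0.09110798  0.121     ]
tube [ 0.47282698 -0.09162942  0.121     ]
tray [ 0.43867631 -0.12285137  0.045     ]
tray [ 0.44015754 -0.05551058  0.045     ]
screws [ 0.46055694 -0.11409482  0.05      ]
screws [ 0.46162757 -0.06545827  0.05      ]
knob [0.49902311 0.00905649 0.085     ]
```

```bash
python3 -m creep '[{"x":0,"y":0.0017,"z":0,"wx":0,"wy":0,"wz":0},{"x":0,"y":0,"z":0.006,"wx":0,"wy":0,"wz":0},{"x":0,"y":0,"z":0.006,"wx":0,"wy":0,"wz":0},{"x":0,"y":0,"z":0.006,"wx":0,"wy":0,"wz":0},{"x":0,"y":0,"z":0,"wx":0,"wy":0,"wz":0},{"x":0,"y":0,"z":0,"wx":0,"wy":0,"wz":0}]' - 100
echo ---; python3 -m creep '[{"x":0,"y":0,"z":0.004,"wx":0,"wy":0,"wz":0},{"x":0,"y":0,"z":0.004,"wx":0,"wy":0,"wz":0},{"x":0,"y":0,"z":0,"wx":0,"wy":0,"wz":0}]'
echo ---; python3 -m creep '[{"x":0,"y":0,"z":0.004,"wx":0,"wy":0,"wz":0},{"x":0,"y":0,"z":0.004,"wx":0,"wy":0,"wz":0},{"x":0,"y":0,"z":0,"wx":0,"wy":0,"wz":0}]'
```

```text
clock: 6.85
tool_pos: [0.4966, -0.091, 0.0839]
eef_rot: [3.142, -0.001, 3.12]
ft_force: [-0.1, 0.3, -0.6]
grip_width: 0.262
finger_force: 97.8
---
clock: 7.15
tool_pos: [0.4988, -0.091, 0.0772]
eef_rot: [-3.141, 0.004, 3.12]
ft_force: [0.1, 1.0, 4.8]
grip_width: 0.262
finger_force: 98.8
---
clock: 7.45
tool_pos: [0.4992, -0.091, 0.0685]
eef_rot: [-3.141, 0.005, 3.12]
ft_force: [2.7, 1.0, -3.6]
grip_width: 0.257
finger_force: 98.6
```

```bash
python3 -m creep '[{"x":0,"y":0,"z":0.003,"wx":0,"wy":0,"wz":0},{"x":0,"y":0,"z":0.003,"wx":0,"wy":0,"wz":0},{"x":0,"y":0,"z":0,"wx":0,"wy":0,"wz":0},{"x":0,"y":0,"z":0,"wx":0,"wy":0,"wz":0}]'
echo ---; python3 -m creep '[{"x":0,"y":0,"z":0.002,"wx":0,"wy":0,"wz":0},{"x":0,"y":0,"z":0,"wx":0,"wy":0,"wz":0},{"x":0,"y":0,"z":0,"wx":0,"wy":0,"wz":0}]'
python3 - <<'E'
from station import r
import cv2
c=r.camera("side");cv2.imwrite("pics/s6.png",cv2.resize(c["img"][220:300,285:375,::-1],None,fx=7,fy=7,interpolation=cv2.INTER_CUBIC))
E
```

```text
clock: 7.85
tool_pos: [0.4969, -0.0909, 0.0623]
eef_rot: [3.142, -0.0, 3.12]
ft_force: [1.1, 1.4, 1.3]
grip_width: 0.262
finger_force: 99.9
---
clock: 8.15
tool_pos: [0.497, -0.0909, 0.062]
eef_rot: [3.141, 0.0, 3.12]
ft_force: [-1.5, 0.7, 19.2]
grip_width: 0.259
finger_force: 102.0
```

It seated at a hard stop with 19 N. I'll release, rise and check.

```bash
python3 -m creep '[{"x":0,"y":0,"z":0,"wx":0,"wy":0,"wz":0},{"x":0,"y":0,"z":0,"wx":0,"wy":0,"wz":0},{"x":0,"y":0,"z":0,"wx":0,"wy":0,"wz":0},{"x":0,"y":0,"z":0,"wx":0,"wy":0,"wz":0},{"x":0,"y":0,"z":0,"wx":0,"wy":0,"wz":0},{"x":0,"y":0,"z":0,"wx":0,"wy":0,"wz":0},{"x":0,"y":0,"z":0,"wx":0,"wy":0,"wz":0}]' -1
echo ---; python3 -m creep '[{"x":0,"y":0,"z":-0.015,"wx":0,"wy":0,"wz":0},{"x":0,"y":0,"z":-0.03,"wx":0,"wy":0,"wz":0},{"x":0,"y":0,"z":-0.04,"wx":0,"wy":0,"wz":0},{"x":0,"y":0,"z":-0.04,"wx":0,"wy":0,"wz":0},{"x":0,"y":0,"z":-0.025,"wx":0,"wy":0,"wz":0},{"x":0,"y":0,"z":0,"wx":0,"wy":0,"wz":0},{"x":0,"y":0,"z":0,"wx":0,"wy":0,"wz":0}]' 1
python3 - <<'E'
from station import r
from h import *
import cv2
c=r.camera("wrist");np.savez("w7.npz",**c);w=c["img"][:,:,::-1]
s=r.camera("side")["img"][:,:,::-1]
s=cv2.resize(s[225:300,285:375],(480,400),interpolation=cv2.INTER_CUBIC)
w=cv2.resize(w[100:350,220:520],(320,267)) if 0 else w[90:390,220:540]
o=np.zeros((400,800,3),np.uint8);o[:,:480]=s;o[:300,480:]=w;cv2.imwrite("pics/c7.png",o)
E
```

```text
clock: 8.9
tool_pos: [0.4968, -0.091, 0.0602]
eef_rot: [-3.142, -0.0, 3.12]
ft_force: [0.1, -0.0, 0.5]
grip_width: 1.0
finger_force: 0.0
---
clock: 9.6
tool_pos: [0.4968, -0.0909, 0.2106]
eef_rot: [-3.142, 0.001, 3.12]
ft_force: [-0.3, 0.4, -0.5]
grip_width: 0.001
finger_force: 0.0
```

View pics/c7.png

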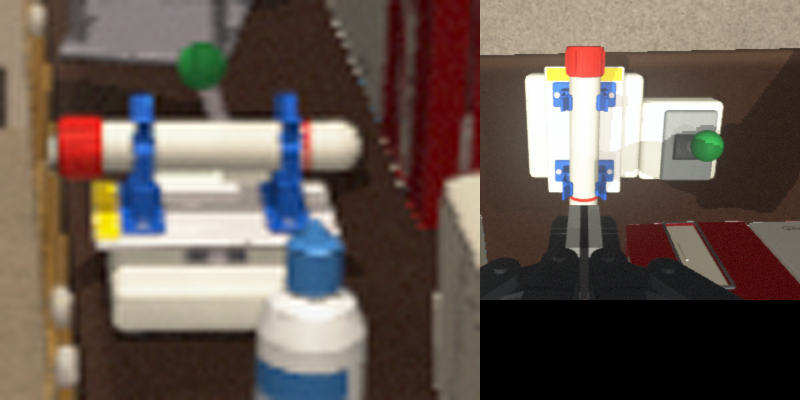

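The tube is in both clips, level, with its cap at the stripe and within about 2 mm of midway. The lever is at about 0.18 rad. Next I'll go behind the knob with the fingers shut.

```bash
python3 -c "
import numpy as np;c=np.load('w7.npz');E=c['extrinsics'];print(-E[:3,:3].T@E[:3,3])
from h import *
print(ray(c,220+707-480,90+146,.084))"
python3 -m creep '[{"x":0.011,"y":0.02,"z":0,"wx":0,"wy":0,"wz":0},{"x":0.011,"y":0.03,"z":0,"wx":0,"wy":0,"wz":0},{"x":0.011,"y":0.03,"z":0,"wx":0,"wy":0,"wz":0},{"x":0.011,"y":0.019,"z":0,"wx":0,"wy":0,"wz":0},{"x":0,"y":0,"z":0.03,"wx":0,"wy":0,"wz":0},{"x":0,"y":0,"z":0.04,"wx":0,"wy":0,"wz":0},{"x":0,"y":0,"z":0.04,"wx":0,"wy":0,"wz":0},{"x":0,"y":0,"z":0.02,"wx":0,"wy":0,"wz":0},{"x":0,"y":0,"z":0.014,"wx":0,"wy":0,"wz":0},{"x":0,"y":0,"z":0,"wx":0,"wy":0,"wz":0},{"x":0,"y":0,"z":0,"wx":0,"wy":0,"wz":0}]'
```

```text
[ 0.41653377 -0.08942613  0.35295817]
[0.49978814 0.00947483 0.084     ]
clock: 10.8
tool_pos: [0.4542, 0.0089, 0.0655]
eef_rot: [-3.141, -0.003, 3.12]
ft_force: [-0.6, 0.4, 1.6]
grip_width: 0.002
finger_force: 0.0
```

```bash
python3 -m creep '[{"x":-0.007,"y":0,"z":0,"wx":0,"wy":0,"wz":0},{"x":-0.007,"y":0,"z":0,"wx":0,"wy":0,"wz":0},{"x":-0.007,"y":0,"z":0,"wx":0,"wy":0,"wz":0},{"x":-0.007,"y":0,"z":0,"wx":0,"wy":0,"wz":0},{"x":-0.006,"y":0,"z":0,"wx":0,"wy":0,"wz":0},{"x":-0.006,"y":0,"z":0,"wx":0,"wy":0,"wz":0},{"x":-0.006,"y":0,"z":0,"wx":0,"wy":0,"wz":0},{"x":-0.006,"y":0,"z":0,"wx":0,"wy":0,"wz":0},{"x":0,"y":0,"z":0,"wx":0,"wy":0,"wz":0},{"x":0,"y":0,"z":0,"wx":0,"wy":0,"wz":0}]'
echo ---; python3 -m creep '[{"x":-0.003,"y":0,"z":0,"wx":0,"wy":0,"wz":0},{"x":-0.003,"y":0,"z":0,"wx":0,"wy":0,"wz":0},{"x":0,"y":0,"z":0,"wx":0,"wy":0,"wz":0}]'
```

```text
clock: 11.8
tool_pos: [0.508, 0.0078, 0.0663]
eef_rot: [3.141, 0.002, 3.12]
ft_force: [0.6, -0.1, -0.4]
grip_width: -0.004
finger_force: 0.0
---
clock: 12.1
tool_pos: [0.513, 0.0076, 0.0662]
eef_rot: [-3.141, -0.001, 3.12]
ft_force: [-1.4, -0.2, -0.7]
grip_width: -0.001
finger_force: 0.4
```

```bash
python3 -m creep '[{"x":-0.002,"y":0,"z":0,"wx":0,"wy":0,"wz":0},{"x":-0.002,"y":0,"z":0,"wx":0,"wy":0,"wz":0},{"x":0,"y":0,"z":0,"wx":0,"wy":0,"wz":0},{"x":0,"y":0,"z":0,"wx":0,"wy":0,"wz":0}]'
echo ---; python3 -m creep '[{"x":-0.002,"y":0,"z":0,"wx":0,"wy":0,"wz":0},{"x":-0.001,"y":0,"z":0,"wx":0,"wy":0,"wz":0},{"x":0,"y":0,"z":0,"wx":0,"wy":0,"wz":0},{"x":0,"y":0,"z":0,"wx":0,"wy":0,"wz":0}]'
```

```text
clock: 12.5
tool_pos: [0.5149, 0.0076, 0.066]
eef_rot: [-3.141, -0.004, 3.12]
ft_force: [-5.0, 0.3, 1.6]
grip_width: 0.0
finger_force: 2.5
---
clock: 12.9
tool_pos: [0.515, 0.0075, 0.0659]
eef_rot: [-3.141, -0.01, 3.12]
ft_force: [-9.6, 1.3, 5.3]
grip_width: -0.002
finger_force: 4.5
```

The force climbs with no further motion, so the lever is at its stop. I'll back off, rise and look.

```bash
python3 -m creep '[{"x":0.01,"y":0,"z":0,"wx":0,"wy":0,"wz":0},{"x":0.02,"y":0,"z":0,"wx":0,"wy":0,"wz":0},{"x":0.02,"y":0,"z":0,"wx":0,"wy":0,"wz":0},{"x":0.01,"y":0,"z":0,"wx":0,"wy":0,"wz":0},{"x":0,"y":0,"z":-0.03,"wx":0,"wy":0,"wz":0},{"x":0,"y":0,"z":-0.04,"wx":0,"wy":0,"wz":0},{"x":0,"y":0,"z":-0.04,"wx":0,"wy":0,"wz":0},{"x":0,"y":0,"z":-0.04,"wx":0,"wy":0,"wz":0},{"x":0,"y":0,"z":0,"wx":0,"wy":0,"wz":0},{"x":0,"y":0,"z":0,"wx":0,"wy":0,"wz":0}]'
python3 - <<'E'
from station import r
import cv2,numpy as np
w=r.camera("wrist")["img"][:,:,::-1];s=r.camera("side")["img"][:,:,::-1]
o=np.zeros((480,800,3),np.uint8);o[:400,:400]=cv2.resize(s[190:300,275:385],(400,400),interpolation=cv2.INTER_CUBIC)
o[:300,400:]=cv2.resize(w,(400,300));cv2.imwrite("pics/c8.png",o)
E
```

```text
clock: 13.9
tool_pos: [0.4621, 0.009, 0.2177]
eef_rot: [3.141, 0.006, 3.12]
ft_force: [-0.2, -0.5, -0.4]
grip_width: 0.001
finger_force: 0.0
```

View pics/c8.png

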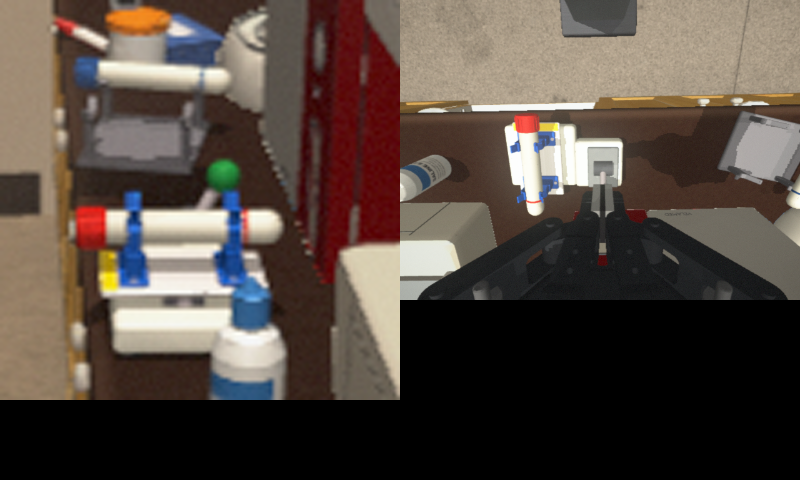

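The lever now leans fully away from the striped end, with the knob at (223,175). The tube is level in both clips, the blue tube is still in the stand, and the bottle and cup are untouched. Handing in.

```bash
python3 -c "
from station import r
print(r.job_done())"
```

```text
the job is handed in; nothing more can be done
None
```

The job is handed in at about 14 s on the robot's clock: the red-capped tube is snapped level into both clips with its cap at the yellow stripe, about 2 mm off midway, and the start lever is pushed to its stop.

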